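# Press the coffee and point out the cup

## Task

The coffee has brewed: with the fingertips, push the plunger of the cafetiere all the way down and let go of it. Then show which cup is to be filled: of the three like mugs, point from straight above at the one that stands on the saucer, the fingertips two or three centimetres over the middle of its mouth, without contact, hold still there for at least two seconds, and finish there, still pointing. Grasp and lift nothing, touch none of the mugs, the saucer or the small jars, glass and mills just behind them, and leave the cafetiere standing where it is.

Things in the scene. Friction and masses are not known exactly. Their poses are not given: they have to be found in the camera images.
- cafetiere_plunger (a joint): how far the plunger of the cafetiere is pushed down, in m: 0 is fully up, 0.026 fully down on its stop; at the start between 0 and 0.008. It slides straight down against a steady drag of about 2.5 N and stays where it is left.
- plunger_top (a point): top centre of the plunger's black round knob (20 mm across, 18 mm tall), on the axis of the cafetiere; 184 mm above the worktop with the plunger fully up, 158 mm fully down. Fingers shut together press it from above.
- cafetiere: small glass cafetiere (coffee press) with steel lid and black side handle, loose on the worktop: 72 mm across, 140 mm to the top of its lid (the plunger knob stands above it), 0.42 kg. Origin on its underside; its axis lies 19 mm from the origin along its own +y, the handle reaches 55 mm along -y. It may stand in any of four places in a row across the worktop, turned any way, the mugs in the other three.
- saucer: white saucer, 150 mm across, 18 mm tall, loose, lying on the worktop with one mug standing on it; origin at the centre of its underside. Note for all moves here: wall cabinets hang over the back of the worktop, fronts 0.62 m ahead of the robot's base, undersides 0.59 m up; keep the wrist in front of or below them (straight lines, no arcs that swing outward).
- mug_a_rim (a point): the mug that stands on the saucer: white ceramic mug with yellow bands, mouth 84 mm across (inside about 74 mm), 101 mm tall, side handle reaching 78 mm from the mug's axis; all three mugs are alike. Its rim is about 0.11 m above the worktop. This point is the centre of its mouth, level with the rim; z up.
- mug_b_rim (a point): another mug, standing directly on the worktop: white ceramic mug with yellow bands, mouth 84 mm across (inside about 74 mm), 101 mm tall, side handle reaching 78 mm from the mug's axis; all three mugs are alike. This point is the centre of its mouth, level with the rim; z up.
- mug_c_rim (a point): the third mug, standing directly on the worktop: white ceramic mug with yellow bands, mouth 84 mm across (inside about 74 mm), 101 mm tall, side handle reaching 78 mm from the mug's axis; all three mugs are alike. This point is the centre of its mouth, level with the rim; z up.
- mug_a: the mug on the saucer; origin under it, 18 mm from its axis towards the handle (handle along -y).
- mug_b: a mug on the worktop; origin as for the others.
- mug_c: a mug on the worktop; origin as for the others.
- sugar_jar: bystander behind the mugs: glass jar with wooden lid, 59 mm across, 78 mm tall; origin under its centre.
- honey_jar: bystander: small glass jar with a metal lid, 50 mm across, 70 mm tall; origin under its centre.
- tumbler: bystander: plain drinking glass, 81 mm across, 91 mm tall; origin under its centre.
- pepper_mill: bystander: turned dark wooden pepper mill, 58 mm across, 150 mm tall; origin under its centre.
- salt_shaker: bystander: glass salt shaker with metal top, 44 mm across, 90 mm tall; origin under its centre.

How it is judged:
On the way, in this order (a step that is already met when the one before it is completed fails the run):
1. the plunger is pushed down to its stop (value of joint cafetiere_plunger above 0.023 m), for 0.2 s.
2. the fingertips point from above at the mug on the saucer for two seconds, the plunger still down (horizontal distance between the grasp point and mug_a_rim below 0.035 m and z of the grasp point in the frame of mug_a_rim between 0.02 and 0.1 m and value of joint cafetiere_plunger above 0.023 m), for 1.8 s.
At the end, for the whole second after the job is handed in: The plunger is within 3 mm of its stop; the grasp point between the fingers is within 35 mm, seen from above, of the centre of the mouth of the mug on the saucer and 20 to 100 mm above its rim; that mug stands at rest on the saucer, and the cafetiere upright at rest within 40 mm of where it stood (all of step 2 and horizontal distance between mug_a_rim and saucer below 0.03 m and distance of cafetiere from where it was at the start of the episode below 0.04 m and angle between cafetiere's own z axis and vertical below 0.1 rad and linear speed of each of cafetiere, mug_a below 0.02 m/s); the robot touches nothing.
It fails at once if a mug or the saucer is touched (contact force between any of the fingers, the arm and mug_a above 0.5 N or contact force between any of the fingers, the arm and mug_b above 0.5 N or contact force between any of the fingers, the arm and mug_c above 0.5 N or contact force between any of the fingers, the arm and saucer above 0.5 N).
It fails at once if the cafetiere is lifted, tipped or shoved away (height (world z) of cafetiere above 0.01 m or angle between cafetiere's own z axis and vertical above 0.25 rad or distance of cafetiere from where it was at the start of the episode above 0.04 m).
It fails at once if a mug, the saucer or a bystander is moved (distance of any of mug_a, mug_b, mug_c, saucer, sugar_jar, honey_jar, tumbler, pepper_mill, salt_shaker from where it was at the start of the episode above 0.02 m).
It fails at once if a bystander is touched (contact force between any of the fingers, the arm and sugar_jar above 0.5 N or contact force between any of the fingers, the arm and honey_jar above 0.5 N or contact force between any of the fingers, the arm and tumbler above 0.5 N or contact force between any of the fingers, the arm and pepper_mill above 0.5 N or contact force between any of the fingers, the arm and salt_shaker above 0.5 N).
It also fails if it takes over 40 s, if anything falls off the work surface, if the arm or the gripper's body presses on something with over 40 N, if the wrist force passes 120 N, or if a joint passes its speed limit or range.

## Robot

A 6-joint arm with a two-finger parallel gripper is mounted at the origin on a cart in front of the work surface, level with it; the furniture and walls round the work are solid. World frame = base frame: x ahead of the robot, y to its left, z up, the work surface at z = 0. Lengths are in m, angles in rad, forces in N, time in s.
With the tool pointing down it reaches from about 0.35 to 0.8 m from the base axis. Payload 7.3 kg.
Tool frame: the origin (TCP) lies between the finger pads; the fingertips stand 19 mm ahead of it and the grasp point (between the pads) is the TCP; z points along the fingers, x is the direction in which the jaws open and shut, and the axes are right-handed (so a half turn about z gives the same grasp; the last joint's range is limited). The gripper opens to 85 mm and grips with 20 to 120 N. Pads are 22 mm wide; open, the fingers measure 114 mm over their backs; the gripper's body (76 mm by 85 mm) begins 54 mm behind the grasp point. The pads swing forward as they close: fully open they stand 13 mm farther back than shut.
Start: joints at [-0.146, 0.342, 1.524, -0, 1.275, -0.146], TCP at [0.525, 0, 0.25] pointing down, gripper open.
Joint ranges: [-2.53, 2.53], [-0.77, 2.02], [0.04, 2.7], [-1, 4.14], [0.28, 2.66], [-3.11, 3.11]. Speed limits (rad/s): [2.57, 2.57, 3.14, 3.14, 3.14, 3.14].

## Interface

Orientations are given as a rotation vector (axis times angle).
In Python, from station import sense, capture, close_job gives the robot as it stands.
- The arm moves only by the shell command python3 -m handwheel 'ROWS' [FORCE]. ROWS is JSON, one flat list of numbers, 5 for each row, row after row: the opening, from 0 (shut) to 1 (fully open), then the shift along the tool's x, y, z in m, then the turn about the tool's z in rad. In form: [hand, tx, ty, tz, spin, hand, tx, ty, tz, spin, ...]. A call has 1 to 10 rows; each row is the pose to reach, as a shift and turn from the pose commanded when the call began, along the tool's axes at that moment; what a row does not reach only later rows make up. A row lasts 1/10 s, in which the tool goes at most 50 mm and 8.59 degrees, less where a joint would pass 70% of its speed; a pose out of reach is approached as far as the arm can. A call with a gripper value outside its range is refused whole. The fingers move at their own pace and stop on an object; FORCE is the grip in N (left out, the last holds). Time passes only in rows, so rows that repeat a pose let the fingers close. It gives the time, the measured TCP pose, the force and the opening at its end, in the units of the state.
- sense(): the state, without advancing time (a new reading comes with each control period).
- capture(name): name is "scene" or "side" or "wrist"; returns a dict with "pixels" (384x512x3 uint8, red, green, blue), "fx", "fy", "cx", "cy" (pixels), "world_to_cam" (4x4, takes a point from world to camera coordinates). Camera axes: x right, y down, z forward; pixel columns grow to the right and rows downward; lengths in m; the calibration is good to about 2 mm. A picture is of the moment at which its call begins. There is no depth.
- close_job(): hands the job in, once; it reports no verdict.
The state is a dict: "clock": time; "joint_pos": joint angles; "joint_vel": joint speeds; "effort": joint torques, N m; "eef_pos": TCP position; "tcp_rot": TCP orientation; "wrist_force": force on the tool from outside, world axes, zero at the start; "torque": the same for the moment, N m; "finger_gap": finger opening in m.
Only numpy, scipy, OpenCV 4.12 (cv2) and the standard library are available. Lean on these libraries where they do the work, as an engineer would, in place of code of your own. Each camera call takes 0.05 s, during which the arm holds its last target. There are 200 camera calls.

## Working session

There is one attempt and no reset: what is moved stays moved. The work goes in short steps, Python scripts to look and compute and a shell command to move; the robot and the scene stay as the last step left them, time stands still between calls to the robot, and variables do not carry over. Pictures are saved under pics/ and viewed, about 8 in all and at most 12, crops included, and the job is handed in when it is done.

```bash
mkdir -p pics; python3 - <<'E'
from station import sense,capture
import cv2,numpy as np,pickle
s=sense();print({k:np.round(v,3).tolist() for k,v in s.items()})
d={}
for n in("scene","side","wrist"):
    c=capture(n);d[n]=c;cv2.imwrite(f"pics/{n}0.png",c["pixels"][:,:,::-1])
    W=np.array(c["world_to_cam"]);print(n,c["fx"],c["cx"],c["cy"],(-W[:3,:3].T@W[:3,3]).round(3),W[2,:3].round(2))
pickle.dump(d,open("d.pkl","wb"))
E
```

```text
{'clock': 0.0, 'joint_pos': [-0.146, 0.343, 1.525, 0.0, 1.275, -0.146], 'joint_vel': [-0.001, -0.0, 0.001, -0.0, -0.001, -0.0], 'effort': [0.001, -43.368, -24.601, -0.0, 0.008, -0.0], 'eef_pos': [0.525, 0.0, 0.25], 'tcp_rot': [-3.141, 0.0, 0.002], 'wrist_force': [-0.799, -0.765, 0.221], 'torque': [0.011, 0.002, 0.024], 'finger_gap': 0.086}
scene 462.40483992439437 255.13933930237425 189.64937000040433 [ 0.077 -0.614  1.015] [ 0.42  0.54 -0.73]
side 362.8707344958917 256.26004462511685 193.59105323727672 [ 0.588 -0.784  0.533] [ 0.    0.91 -0.42]
wrist 284.43100687525435 251.5551922182111 186.44513795915412 [0.525 0.066 0.373] [-0.   -0.26 -0.96]
```

View pics/scene0.png

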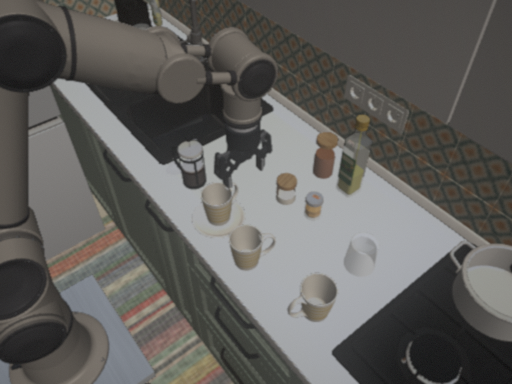

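View pics/side0.png

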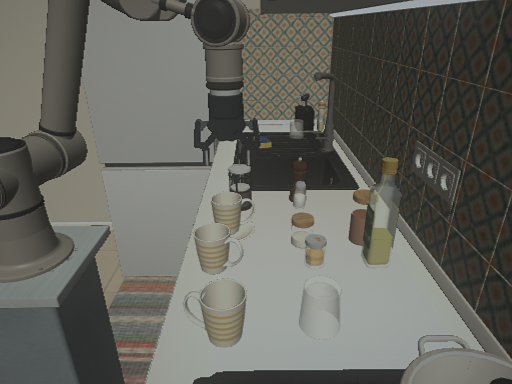

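View pics/wrist0.png

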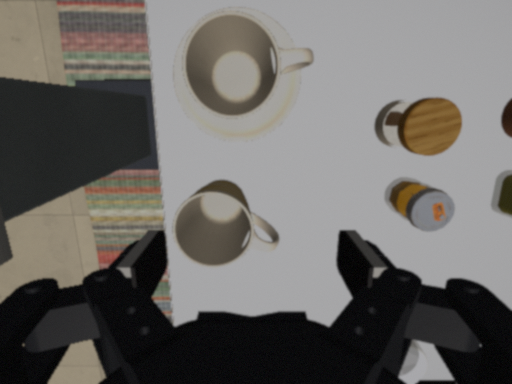

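Wrist view: saucer mug's mouth centre is near (232,64), and a bare mug's is near (213,228). In the scene view the cafetiere is at (192,165), next to the saucer mug. I'll enlarge the knob next.

```bash
cat > h.py <<'E'
import numpy as np,cv2,pickle
def ray(c,u,v):
    W=np.array(c["world_to_cam"]);R=W[:3,:3];o=-R.T@W[:3,3]
    return o,R.T@np.array([(u-c["cx"])/c["fx"],(v-c["cy"])/c["fy"],1])
def onz(c,u,v,z):
    o,r=ray(c,u,v);return o+r*(z-o[2])/r[2]
def proj(c,p):
    W=np.array(c["world_to_cam"]);q=W[:3,:3]@p+W[:3,3]
    return np.array([c["fx"]*q[0]/q[2]+c["cx"],c["fy"]*q[1]/q[2]+c["cy"]])
def tri(c1,p1,c2,p2):
    o1,a=ray(c1,*p1);o2,b=ray(c2,*p2)
    t=np.linalg.lstsq(np.c_[a,-b],o2-o1,rcond=None)[0]
    x,y=o1+a*t[0],o2+b*t[1];return (x+y)/2,np.linalg.norm(x-y)
E
python3 - <<'E'
from h import *
d=pickle.load(open("d.pkl","rb"))
print("a",onz(d["wrist"],232,64,.11),"b",onz(d["wrist"],213,228,.101),onz(d["scene"],218,191,.11))
a=cv2.resize(d["scene"]["pixels"][130:230,160:260],None,fx=4,fy=4,interpolation=2)
b=cv2.resize(d["side"]["pixels"][150:250,205:305],None,fx=4,fy=4,interpolation=2)
cv2.imwrite("pics/crop.png",np.hstack([a,b])[:,:,::-1])
E
```

```text
a [0.50780105 0.10316922 0.11      ] b [ 0.4848069  -0.05278801  0.101     ] [0.51607964 0.10492681 0.11      ]
```

View pics/crop.png

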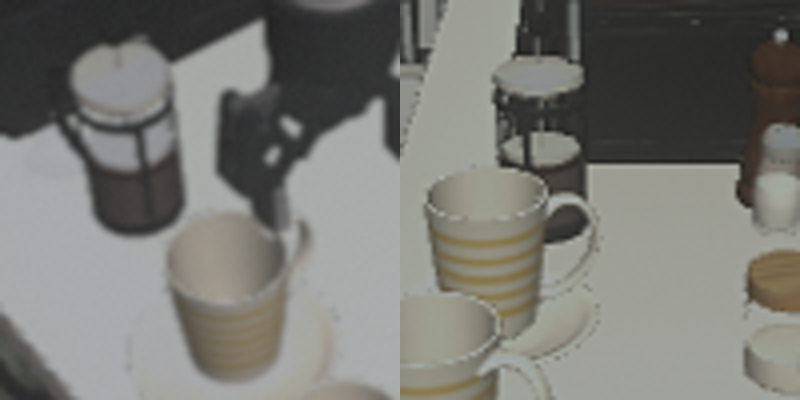

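```bash
python3 - <<'E'
from h import *
d=pickle.load(open("d.pkl","rb"))
print(tri(d["scene"],(190.2,149),d["side"],(239.5,169)),onz(d["scene"],190.2,149,.138),onz(d["side"],239.5,169,.138))
E
```

```text
(array([0.53771113, 0.27165851, 0.12922496]), np.float64(0.001444512266670437)) [0.53389231 0.26355194 0.138     ] [0.53836075 0.24734099 0.138     ]
```

```bash
python3 -m handwheel '[0,0,-0.04,0,0, 0,0,-0.08,0,0, 0,0,-0.12,0,0, 0,0.005,-0.16,0,0, 0,0.01,-0.19,0,0, 0,0.01,-0.2,0,0, 0,0.01,-0.2,0,0, 0,0.01,-0.2,0,0]' 40
python3 - <<'E'
from station import sense,capture
import cv2,pickle
d={n:capture(n) for n in("wrist","side")}
pickle.dump(d,open("d2.pkl","wb"))
cv2.imwrite("pics/wrist1.png",d["wrist"]["pixels"][:,:,::-1])
E
```

```text
clock: 0.95
eef_pos: [0.5348, 0.1991, 0.25]
tcp_rot: [3.141, -0.0, -0.001]
wrist_force: [0.1, -0.1, 0.5]
finger_gap: 0.0002
```

View pics/wrist1.png

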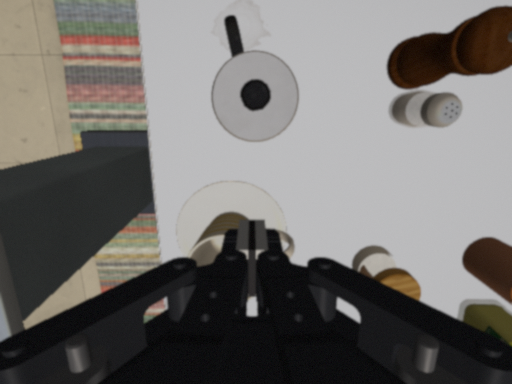

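The wrist view shows the black knob at (256,95) on the lid, with the shut fingertips at (252,235) clear of everything.

```bash
python3 - <<'E'
from h import *
d=pickle.load(open("d2.pkl","rb"));w=d["wrist"]
g=cv2.cvtColor(w["pixels"],7)[70:120,225:290]
m=(g<70).astype("uint8");n,l,s,c=cv2.connectedComponentsWithStats(m)
for i in range(1,n):
    if s[i,4]>100:
        u=c[i]+[225,70];print(s[i],u,[onz(w,*u,z).round(4) for z in(.171,.18,.184)])
print("lid",onz(w,255,96,.14))
E
```

```text
[ 16  10  29  30 682] [255.0542522   94.40469208] [array([0.5373, 0.2745, 0.171 ]), array([0.5372, 0.2741, 0.18  ]), array([0.5371, 0.2739, 0.184 ])]
lid [0.53758392 0.27470291 0.14      ]
```

```bash
python3 -m handwheel '[0,0.001,-0.04,0,0, 0,0.002,-0.075,0,0, 0,0.002,-0.075,0.015,0, 0,0.002,-0.075,0.03,0, 0,0.002,-0.075,0.038,0, 0,0.002,-0.075,0.044,0, 0,0.002,-0.075,0.05,0, 0,0.002,-0.075,0.054,0, 0,0.002,-0.075,0.058,0, 0,0.002,-0.075,0.058,0]'; python3 -c "
from station import *
s=sense();print(s['wrist_force'],s['eef_pos'])"
```

```text
clock: 2.05
eef_pos: [0.5371, 0.2748, 0.1922]
tcp_rot: [3.141, -0.0, 0.0]
wrist_force: [0.3, -0.4, 0.2]
finger_gap: -0.0001
[ 0.2506203  -0.44179637  0.24803516] [0.53712154 0.27477674 0.1922009 ]
```

```bash
python3 -m handwheel '[0,0,0,0.003,0, 0,0,0,0.006,0, 0,0,0,0.009,0, 0,0,0,0.012,0]'; python3 -m handwheel '[0,0,0,0.002,0, 0,0,0,0.003,0, 0,0,0,0.004,0]'
```

```text
clock: 2.45
eef_pos: [0.5371, 0.275, 0.1802]
tcp_rot: [3.142, 0.0, 0.001]
wrist_force: [-0.5, -1.3, 2.4]
finger_gap: 0.0002
clock: 2.75
eef_pos: [0.5371, 0.275, 0.1763]
tcp_rot: [3.142, 0.0, 0.0]
wrist_force: [0.7, -0.7, 4.9]
finger_gap: -0.0005
```

Pushing shows about 2.4 N of drag and the force is now rising, so I'm near the stop. I'll press a little more and hold.

```bash
python3 -m handwheel '[0,0,0,0.001,0, 0,0,0,0.002,0, 0,0,0,0.002,0, 0,0,0,0.002,0]'; 
```

```text
clock: 3.15
eef_pos: [0.5377, 0.2752, 0.1761]
tcp_rot: [-3.141, -0.0, -0.005]
wrist_force: [-0.9, -1.0, 9.8]
finger_gap: 0.0002
```

The stop is reached: z stalls at 0.1761 while the force climbs to 9.8 N. Next I lift straight up, move back and look at both things.

```bash
python3 -m handwheel '[0,0,0,-0.01,0, 0,0,0,-0.03,0, 0,0,0,-0.06,0, 0,0,0,-0.08,0, 0,0,0.04,-0.08,0, 0,0,0.08,-0.08,0, 0,0,0.08,-0.08,0, 0,0,0.08,-0.08,0]'
python3 - <<'E'
from station import capture
import cv2,pickle
c=capture("wrist");pickle.dump(c,open("d3.pkl","wb"));cv2.imwrite("pics/w3.png",c["pixels"][:,:,::-1])
E
python3 -m handwheel '[0,0,0.05,0,0, 0,0,0.1,0,0, 0,-0.02,0.15,0,0, 0,-0.03,0.18,0,0, 0,-0.03,0.18,0,0, 0,-0.03,0.18,0,0]'
python3 - <<'E'
from station import capture
import cv2,pickle
from h import *
c3=pickle.load(open("d3.pkl","rb"))
c=capture("wrist");pickle.dump(c,open("d4.pkl","wb"))
cv2.imwrite("pics/w4.png",np.hstack([c3["pixels"][:,:400],c["pixels"][:,:400]])[:,:,::-1])
E
```

```text
clock: 3.95
eef_pos: [0.537, 0.1946, 0.2545]
tcp_rot: [-3.141, 0.003, 0.0]
wrist_force: [-0.3, 0.3, 0.3]
finger_gap: 0.0003
clock: 4.6
eef_pos: [0.5073, 0.0155, 0.2545]
tcp_rot: [-3.141, 0.001, -0.001]
wrist_force: [0.5, 0.3, 0.9]
finger_gap: 0.0001
```

View pics/w4.png

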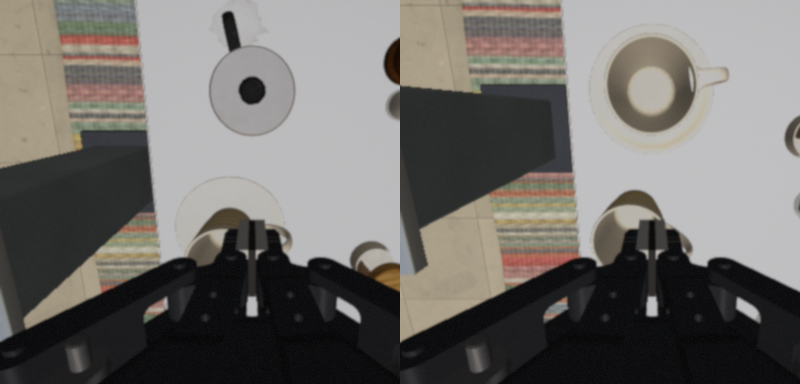

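Left: knob at (252,90), now smaller and centred on the lid at (252,90). Right: the mug on the saucer, with its rim spanning about x 207–297 and y 33–132, so the centre is near (251,83).

```bash
python3 - <<'E'
from h import *
c=pickle.load(open("d3.pkl","rb"));k=pickle.load(open("d4.pkl","rb"))
g=cv2.cvtColor(c["pixels"],7)[65:115,225:285]
n,l,s,cc=cv2.connectedComponentsWithStats((g<70).astype("uint8"))
for i in range(1,n):
    if s[i,4]>100:
        u=cc[i]+[225,65];o,r=ray(c,*u);a=s[i,4]
        print(s[i],u,"z from area",c["world_to_cam"][2][:3], 2*np.sqrt(a/np.pi),onz(c,*u,.158))
print("lid",onz(c,252,90,.14))
for u in((207,83),(297,83),(251,33),(251,132),(251,83)):print(u,onz(k,*u,.111).round(4))
E
```

```text
[ 14  12  26  27 535] [251.66168224  90.0411215 ] z from area [-3.92184462e-04 -2.63110039e-01 -9.64765751e-01] 26.099485750361293 [0.53731208 0.27392672 0.158     ]
lid [0.53758769 0.27504839 0.14      ]
(207, 83) [0.4681 0.1036 0.111 ]
(297, 83) [0.5477 0.1036 0.111 ]
(251, 33) [0.507  0.1436 0.111 ]
(251, 132) [0.507  0.0609 0.111 ]
(251, 83) [0.507  0.1036 0.111 ]
```

```bash
python3 -m handwheel '[0,0,-0.045,0,0, 0,0,-0.087,0,0, 0,0,-0.087,0.03,0, 0,0,-0.087,0.06,0, 0,0,-0.087,0.08,0, 0,0,-0.087,0.092,0, 0,0,-0.087,0.098,0, 0,0,-0.087,0.098,0, 0,0,-0.087,0.098,0]'
python3 -m handwheel '[0,0,0,0,0, 0,0,0,0,0, 0,0,0,0,0, 0,0,0,0,0, 0,0,0,0,0, 0,0,0,0,0, 0,0,0,0,0, 0,0,0,0,0, 0,0,0,0,0, 0,0,0,0,0]'
python3 -m handwheel '[0,0,0,0,0, 0,0,0,0,0, 0,0,0,0,0, 0,0,0,0,0, 0,0,0,0,0, 0,0,0,0,0, 0,0,0,0,0, 0,0,0,0,0, 0,0,0,0,0, 0,0,0,0,0]'
python3 -m handwheel '[0,0,0,0,0, 0,0,0,0,0, 0,0,0,0,0, 0,0,0,0,0, 0,0,0,0,0]'
python3 - <<'E'
from station import capture
from h import *
a=capture("scene")["pixels"][110:260,130:300];b=capture("side")["pixels"][130:280,180:350]
cv2.imwrite("pics/end.png",cv2.resize(np.hstack([a,b]),None,fx=2.3,fy=2.3,interpolation=2)[:,:,::-1])
E
```

```text
clock: 5.55
eef_pos: [0.5077, 0.1023, 0.1571]
tcp_rot: [-3.141, -0.0, -0.003]
wrist_force: [-0.3, 0.6, -0.2]
finger_gap: -0.0001
clock: 6.55
eef_pos: [0.507, 0.102, 0.1563]
tcp_rot: [3.142, 0.0, 0.0]
wrist_force: [0.3, 0.7, 0.3]
finger_gap: -0.0001
clock: 7.55
eef_pos: [0.507, 0.102, 0.1563]
tcp_rot: [3.142, -0.0, 0.0]
wrist_force: [0.2, -0.1, -0.1]
finger_gap: 0.0002
clock: 8.05
eef_pos: [0.507, 0.102, 0.1563]
tcp_rot: [3.142, 0.0, 0.0]
wrist_force: [1.0, -0.3, 0.5]
finger_gap: 0.0003
```

View pics/end.png

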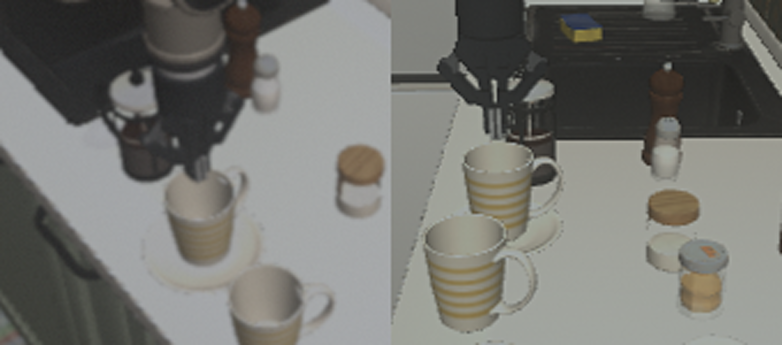

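Both views show the shut fingertips (left (200,170), right (494,135)) just above the mouth of the mug on the saucer, touching nothing. The cafetiere is still standing behind. I'm handing in.

```bash
python3 -c "
from station import *
print(close_job())"
```

```text
the job is handed in; nothing more can be done
None
```

I pushed the cafetiere plunger down to its stop with the shut fingertips and let go. I then pointed from straight above at the mug on the saucer, held there over 2 s, and handed the job in still pointing. `close_job` gives no verdict, so these are my own last checks:

- **Plunger:** the force was about 2.4 N during the push. At the bottom the tool stalled at z 0.176 m while the force rose to 9.8 N. That puts the fingertips at about 0.157 m, against 0.158 m expected for fully down. Afterwards the knob looked smaller in the wrist picture (26 px against 29 px), as it should if it stayed down. I could not read the joint value directly.
- **Cafetiere:** its measured position changed by less than 1 mm, and it was still upright in the last pictures.
- **Pointing:** the grasp point was at (0.507, 0.102, 0.156) and the mouth centre measured about (0.507, 0.103). That is about 45 mm above the rim, with the fingertips about 26 mm above it. The force stayed within noise (about 1 N or less), and the pictures showed no contact with anything.

No check failed. My first rough fix on the cafetiere, from the scene and side pictures, was up to about 3 cm off in y. I used the closer wrist-camera measurement instead.

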